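Put the balance weights back in order

TASK

Put the four brass balance weights back on the stand, one upright on the middle of each black pad, in order of size: the largest on the pad next to the square steel block, then smaller and smaller along the row. Set them down gently; do not drop them or knock any over.

Things in the scene. Friction and masses are not known exactly. Their poses are not given: they have to be found in the camera images.
- weight_largest: largest (tallest and thickest) of four loose upright round brass balance weights: a plain cylinder 40 mm across from the underside up to 60 mm, above it a short neck and a thin button 25 mm across, 70 mm high in all; origin at the centre of its underside, z up along its axis; round, so its yaw means nothing. Can be held across the cylinder.
- weight_second: second largest of four loose upright round brass balance weights: a plain cylinder 33 mm across from the underside up to 48 mm, above it a short neck and a thin button 20 mm across, 58 mm high in all; origin at the centre of its underside, z up along its axis; round, so its yaw means nothing. Can be held across the cylinder.
- weight_third: third largest of four loose upright round brass balance weights: a plain cylinder 26 mm across from the underside up to 36 mm, above it a short neck and a thin button 16 mm across, 46 mm high in all; origin at the centre of its underside, z up along its axis; round, so its yaw means nothing. Can be held across the cylinder.
- weight_smallest: smallest of four loose upright round brass balance weights: a plain cylinder 20 mm across from the underside up to 26 mm, above it a short neck and a thin button 12 mm across, 36 mm high in all; origin at the centre of its underside, z up along its axis; round, so its yaw means nothing. Can be held across the cylinder.
- pad_1: round black rubber pad 44 mm across and 3 mm thick, fixed on the wooden stand, number 1 of four counted along the row from the robot's left (+y) to its right; pads are 72 mm apart; origin at the centre of its underside (12 mm above the table), z up, so a weight stands 3 mm above the origin
- pad_2: round black rubber pad 44 mm across and 3 mm thick, fixed on the wooden stand, number 2 of four counted along the row from the robot's left (+y) to its right; pads are 72 mm apart; origin at the centre of its underside (12 mm above the table), z up, so a weight stands 3 mm above the origin
- pad_3: round black rubber pad 44 mm across and 3 mm thick, fixed on the wooden stand, number 3 of four counted along the row from the robot's left (+y) to its right; pads are 72 mm apart; origin at the centre of its underside (12 mm above the table), z up, so a weight stands 3 mm above the origin
- pad_4: round black rubber pad 44 mm across and 3 mm thick, fixed on the wooden stand, number 4 of four counted along the row from the robot's left (+y) to its right; pads are 72 mm apart; origin at the centre of its underside (12 mm above the table), z up, so a weight stands 3 mm above the origin
- steel_block: square grey steel bench block, 60 x 60 x 19 mm, fixed on the table in line with the row of pads, just past one end of the stand: next to pad_1 in some starts and next to pad_4 in others, 87 mm from the centre of that pad (a pale roll of tape lies at the other end); origin at the centre of its underside, z up
- stand: low pale wooden stand fixed on the table, 75 x 300 x 12 mm, that carries the four black rubber pads in a row along its y axis, pad_1 at +y; a lip 7 mm thick along its far (+x) edge, centred 34 mm from the row, rises to 18 mm above the table; origin at the centre of its underside, x pointing away from the robot, z up; turned by up to 0.15 rad

How it is judged:
By the outcome, as a careful person would: the job done as asked, in the order asked, and still so for the second after the job is handed in, with the robot touching nothing.
It also fails if it takes over 112 s, if anything falls off the work surface, if the arm or the gripper's body presses on something with over 40 N, if the wrist force passes 120 N, or if a joint passes its speed limit or range.

ROBOT

A 6-joint arm with a two-finger parallel gripper is mounted at the origin on a cart in front of the work surface, level with it; the furniture and walls round the work are solid. World frame = base frame: x ahead of the robot, y to its left, z up, the work surface at z = 0. Lengths are in m, angles in rad, forces in N, time in s.
With the tool pointing down it reaches from about 0.35 to 0.775 m from the base axis. Payload 5.5 kg.
Tool frame: the origin (TCP) lies midway between the tips of the shut fingers; the grasp point (between the pads) lies grip_point_offset behind it (grip_point_offset is the distance from the TCP to the grasp point, in m); z points along the fingers, y is the direction in which the jaws open and shut (so a half turn about z gives the same grasp; the last joint's range is limited). The gripper opens to 85 mm and grips with 20 to 120 N. Pads are 22 mm wide; open, the fingers measure 114 mm over their backs; the gripper's body (76 mm by 85 mm) begins 54 mm behind the grasp point. The pads swing forward as they close: fully open they stand 13 mm farther back than shut.
Start: joints at [1.042, 0.313, 0.046, 1.304, 0, 1.431], TCP at [0.218, 0.532, 0.231] pointing down, gripper open.
Joint ranges: [-2.76, 2.76], [-0.86, 1.69], [-1.03, 1.26], [-2.2, 2.34], [-1.47, 1.5], [-3.14, 3.14]. Speed limits (rad/s): [2.57, 2.57, 3.14, 3.14, 3.14, 3.14].

INTERFACE

Orientations are given as a unit quaternion [w, x, y, z].
In Python, from workcell import * gives the robot as it stands.
- The arm moves only by the tool send_rows, never from a script. Its argument "series" is one flat list of numbers, 7 for each row, row after row: the shift along the tool's x, y, z in cm, then the turn, a rotation vector about the tool's x, y, z in degrees, then the opening, from 0 (shut) to 1 (fully open). A call has 1 to 10 rows; each row is the pose to reach, as a shift and turn from the pose commanded when the call began, along the tool's axes at that moment; what a row does not reach only later rows make up. A row lasts 1/12 s, in which the tool goes at most 41.7 mm and 7.16 degrees, less where a joint would pass 70% of its speed; a pose out of reach is approached as far as the arm can. A call with a gripper value outside its range is refused whole. The fingers move at their own pace and stop on an object; "newtons" is the grip in N (left out, the last holds). Time passes only in rows, so rows that repeat a pose let the fingers close. It gives the time, the measured TCP pose, the force and the opening at its end, in the units of the state.
- get_state(): the state, without advancing time (a new reading comes with each control period).
- read_camera(name): name is "side" or "top" or "wrist"; returns the picture (420x560x3 uint8, blue, green, red); there is no depth.
- camera_info(name): a dict with "K" (3x3 intrinsics, pixels), "xyz" and "attitude" of the camera in the world. Camera axes: x right, y down, z forward; pixel columns grow to the right and rows downward; lengths in m; the calibration is good to about 2 mm. A picture is of the moment at which its call begins: read the wrist's pose just before it. camera_info takes no time and is no camera call; for the wrist camera it gives the pose at the moment of the call.
- hand_in(): hands the job in, once; it reports no verdict.
Trained networks look in the newest picture that a camera, given by its name, has taken for a name from the list of things; names that differ only in an ending like _2 or _b are one class to them, and where a whole thing is asked for, a point or a joint stands for the part that bears it (a point fixed in the world has none). Each returns a list of dicts, best first, with "p" (0 to 1); they miss things now and then, are a little off and sometimes report something else, mostly with a low value. They report only what shows in the picture. A call takes as long as a camera call.
- silhouettes(camera, label): "pixels" (420x560 bool, what is visible of it) and "box" ([left, top, width, height] in pixels, round what is visible of it).
The state is a dict: "clock": time; "joint_pos": joint angles; "qvel": joint speeds; "tau": joint torques, N m; "tcp_pos": TCP position; "orientation": TCP orientation; "wrist_force": force on the tool from outside, world axes, zero at the start; "ft_torque": the same for the moment, N m; "finger_gap": finger opening in m.
Only numpy, scipy, OpenCV 4.12 (cv2) and the standard library are available. Lean on these libraries where they do the work, as an engineer would, in place of code of your own. Each camera call takes 0.05 s, during which the arm holds its last target. There are 200 camera calls.

## Working session

There is one attempt and no reset: what is moved stays moved. The work goes in short steps, Python scripts to look and compute and a tool call to move; the robot and the scene stay as the last step left them, time stands still between calls to the robot, and variables do not carry over. Pictures are saved under pics/ and viewed, about 12 in all and at most 16, crops included, and the job is handed in when it is done.

Besides the shell and the picture viewer there is one more tool, called as name(argument=value, ...) on one line, values as JSON. send_rows: Moves the arm, as the interface text tells. Its arguments: {"type":"object","properties":{"series":{"type":"array"},"newtons":{"type":"number"}},"required":["series"]}

```bash
ls; mkdir -p pics; python3 - <<'E'
from workcell import *
import cv2, numpy as np
s=get_state(); print({k:np.round(v,4).tolist() for k,v in s.items()})
try: print(grip_point_offset)
except Exception as e: print(e)
for c in ("top","side"):
    im=read_camera(c); cv2.imwrite(f"pics/{c}0.png",im)
    i=camera_info(c); print(c,i)
    for n in ["weight_largest","weight_second","weight_third","weight_smallest","pad_1","steel_block","stand"]:
        for d in silhouettes(c,n)[:5]: 
            m=d["pixels"]; ys,xs=np.nonzero(m); print(c,n,round(d["p"],2),d["box"],xs.mean().round(1),ys.mean().round(1),m.sum())
E
```

```text
pics
{'clock': 0.0, 'joint_pos': [1.0424, 0.314, 0.045, 1.3036, 0.0, 1.4312], 'qvel': [0.0012, -0.0006, 0.0013, 0.0001, -0.0, -0.0002], 'tau': [-0.0018, -48.0631, 29.8531, 0.0193, -0.0002, 0.0], 'tcp_pos': [0.2177, 0.5317, 0.2304], 'orientation': [-0.0003, 0.1932, 0.9812, -0.0008], 'wrist_force': [-0.2476, -1.0262, 0.4235], 'ft_torque': [-0.0141, -0.0063, -0.0057], 'finger_gap': 0.0854}
0.0187
top {'K': array([[423.43832001,   0.        , 281.41628399],
       [  0.        , 423.43832001, 210.44360933],
       [  0.        ,   0.        ,   1.        ]]), 'xyz': array([3.97002585e-01, 2.57939319e-04, 8.89627938e-01]), 'attitude': array([ 0.05822521, -0.70513989,  0.7056923 , -0.03722822])}
top weight_largest 0.76 [217.0, 246.5, 27.8, 17.5] 230.4 255.9 375
top weight_second 0.84 [420.5, 236.6, 24.0, 19.5] 430.4 245.2 330
top weight_second 0.59 [151.2, 244.4, 14.0, 13.9] 157.9 253.1 159
top weight_third 0.64 [149.6, 247.2, 17.4, 13.2] 157.9 253.5 184
top weight_smallest 0.38 [339.8, 233.5, 10.7, 8.3] 342.1 240.3 64
top weight_smallest 0.17 [227.9, 168.7, 23.4, 20.6] 239.5 179.5 293
top
[... 457 characters left out ...]
]), 'xyz': array([0.15195218, 1.09260189, 0.45997496]), 'attitude': array([ 0.08853082, -0.12994813,  0.80497088, -0.57209935])}
side weight_largest 0.75 [283.3, 215.3, 20.6, 35.1] 295.9 233.2 642
side weight_largest 0.74 [191.8, 201.2, 71.2, 58.8] 227.9 229.1 1555
side weight_third 0.68 [260.7, 256.1, 14.5, 29.8] 268.9 269.9 342
side weight_smallest 0.66 [303.1, 198.6, 8.6, 13.3] 308.6 203.1 96
side pad_1 0.57 [228.4, 210.3, 14.9, 13.0] 234.6 217.3 117
side pad_1 0.52 [217.0, 224.4, 21.2, 12.8] 225.7 229.1 165
side pad_1 0.48 [207.5, 236.3, 20.5, 12.7] 216.0 242.4 155
side steel_block 0.67 [180.3, 255.8, 41.9, 19.6] 201.2 263.3 834
side stand 0.76 [190.1, 199.7, 75.3, 61.0] 227.5 229.2 1658
```

View pics/top0.png

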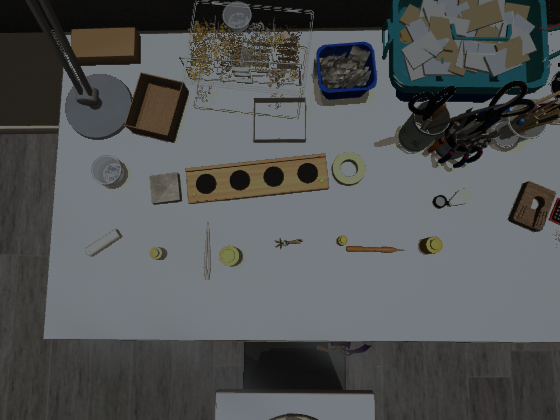

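View pics/side0.png

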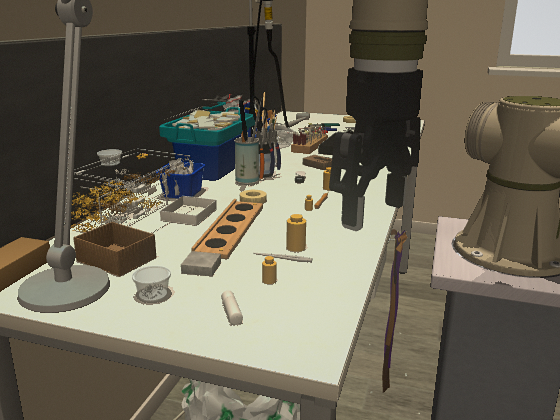

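```bash
cat > h.py <<'E'
from workcell import *
import cv2, numpy as np
from scipy.optimize import least_squares
from scipy.spatial.transform import Rotation as R
W={"largest":(40,60,25,70),"second":(33,48,20,58),"third":(26,36,16,46),"smallest":(20,26,12,36)}
def rot(q): return R.from_quat([q[1],q[2],q[3],q[0]])
def proj(i,P):
    p=rot(i["attitude"]).inv().apply(np.atleast_2d(P)-i["xyz"]); q=p@i["K"].T
    return q[:,:2]/q[:,2:]
def ray(i,uv,z):
    d=rot(i["attitude"]).apply(np.linalg.solve(i["K"],[uv[0],uv[1],1.])); o=i["xyz"]
    return o+d*(z-o[2])/d[2]
def pts(n):
    D,h,d,H=[v/1e3 for v in W[n]]; t=np.linspace(0,2*np.pi,60)
    return np.concatenate([np.c_[r/2*np.cos(t),r/2*np.sin(t),0*t+z] for r,z in((D,0),(D,h),(d,H))])
def bbox(p): return np.r_[p.min(0),p.max(0)]
def brass(im,box,pad=6):
    "box of the brass-coloured blob nearest the detected box"
    l,t,w,h=[int(round(v)) for v in box]; x0,y0=max(l-pad,0),max(t-pad,0)
    hsv=cv2.cvtColor(im,cv2.COLOR_BGR2HSV)[y0:t+h+pad,x0:l+w+pad]
    m=((abs(hsv[...,0].astype(int)-23)<10)&(hsv[...,1]>70)).astype(np.uint8)
    n,lab,st,c=cv2.connectedComponentsWithStats(m)
    k=1+np.argmax(st[1:,4]); a=st[k]
    return np.array([a[0]+x0,a[1]+y0,a[0]+x0+a[2]-1,a[1]+y0+a[3]-1],float),a[4]
def fit(n,obs,z=None):
    "obs: list of (info, [l,t,r,b])"
    P=pts(n)
    g=ray(obs[0][0],[(obs[0][1][0]+obs[0][1][2])/2,(obs[0][1][1]+obs[0][1][3])/2],.03)
    f=lambda v:np.concatenate([bbox(proj(i,P+(v if z is None else [v[0],v[1],z])))-b for i,b in obs])
    r=least_squares(f,[g[0],g[1],0] if z is None else g[:2],loss="soft_l1",x_scale=.01); return r.x,r.fun
def move(p,yaw,s=None):
    """tool-frame shift (cm) and z turn (deg) to bring the TCP to world p, pointing down,
    jaws (tool y) along world angle yaw (deg)"""
    s=s or get_state(); q=rot(s["orientation"])
    sh=q.inv().apply(np.array(p)-s["tcp_pos"])*100
    a=np.radians(yaw); y=np.array([np.cos(a),np.sin(a),0]); z=np.array([0,0,-1.]); x=np.cross(y,z)
    T=np.c_[x,y,z]; rv=np.degrees((q.inv()*R.from_matrix(T)).as_rotvec())
    return sh.round(2),rv.round(1)
def yawnow(s=None):
    s=s or get_state(); y=rot(s["orientation"]).apply([0,1,0]); return np.degrees(np.arctan2(y[1],y[0]))
def pads_fit(obs):
    "obs: list of (info, k 0..3, uv)"
    def P(v,k): return np.array([v[0]-np.sin(v[2])*(1.5-k)*.072, v[1]+np.cos(v[2])*(1.5-k)*.072, v[3]])
    f=lambda v:np.concatenate([proj(i,P(v,k))[0]-uv for i,k,uv in obs])
    r=least_squares(f,[.45,.05,0,.015],loss="soft_l1",x_scale=.01); return r.x,r.fun,[P(r.x,k) for k in range(4)]
E
python3 - <<'E'
from h import *
np.set_printoptions(precision=4,suppress=True)
T,S=cv2.imread("pics/top0.png"),cv2.imread("pics/side0.png"); it,is_=camera_info("top"),camera_info("side")
tb={"largest":[217,246,28,18],"second":[420,236,24,20],"third":[150,246,16,14],"smallest":[336,234,12,12]}
sb={"largest":[283,215,21,35],"third":[261,256,15,30],"smallest":[303,196,9,15]}
for n in W:
    o=[(it,brass(T,tb[n])[0])]
    if n in sb: o.append((is_,brass(S,sb[n])[0]))
    print(n,*fit(n,o),fit(n,o,0.)[0],o[0][1])
obs=[(it,k,np.array(c)) for k,c in enumerate([(205.9,183),(239.4,179.8),(273,176),(307.4,172.8)])]
obs+=[(is_,k,np.array(c)) for k,c in [(0,(216,242.6)),(1,(225.7,229.1)),(2,(234.8,217.3))]]
v,r,P=pads_fit(obs); print(v,r,*P)
iw=camera_info("wrist"); s=get_state(); q=rot(s["orientation"])
print("wrist cam in tool:",q.inv().apply(iw["xyz"]-s["tcp_pos"]),(q.inv()*rot(iw["attitude"])).as_matrix(),iw["K"],yawnow())
E
```

```text
largest [0.4212 0.1298 0.0007] [-1.4018 -0.8107  3.7221  0.8878 -0.6392 -0.5158  0.5719  0.6547] [0.4213 0.1293] [219. 246. 238. 265.]
second [ 0.446  -0.2927 -0.0568] [ 0.2026 -0.2669 -0.1916  0.2809] [ 0.4429 -0.2746] [419. 237. 442. 253.]
third [0.4267 0.2815 0.0011] [-1.3805 -0.3981  6.6628  0.8422 -0.449  -0.7931  0.1617  0.8155] [0.4269 0.2808] [150. 247. 160. 259.]
smallest [ 0.4537 -0.0985 -0.0003] [-0.5363 -0.9899  0.6086  1.5228 -0.8785 -0.5139  0.5763  0.5767] [ 0.4536 -0.0984] [337. 236. 347. 244.]
[0.5854 0.0793 0.1051 0.0138] [-0.1267  0.5484  0.1196  0.0815  0.3488  0.2056 -0.1386 -0.2794 -0.7991
 -0.0789 -0.0355  0.0478  0.1841 -0.0633] [0.574  0.1868 0.0138] [0.5816 0.1151 0.0138] [0.5891 0.0435 0.0138] [ 0.5967 -0.0281  0.0138]
wrist cam in tool: [ 0.0793 -0.0002 -0.1436] [[-0.0019 -0.9513 -0.3083]
 [ 1.     -0.0018 -0.0007]
 [ 0.0001 -0.3083  0.9513]] [[343.4024   0.     284.1121]
 [  0.     343.4024 214.9456]
 [  0.       0.       1.    ]] 67.72323324320712
```

```bash
python3 - <<'E'
from h import *
print(move([.427,.281,.15],0))
E
```

```text
(array([-28.86, -15.32,   8.13]), array([ 0. , -0. , 67.7]))
```

send_rows(series=[-2.9, -1.5, 0.8, 0, 0, 6.8, 1, -5.8, -3.1, 1.6, 0, 0, 13.6, 1, -8.7, -4.6, 2.4, 0, 0, 20.4, 1, -11.6, -6.2, 3.3, 0, 0, 27.2, 1, -14.5, -7.7, 4.1, 0, 0, 34, 1, -17.4, -9.3, 4.9, 0, 0, 40.8, 1, -20.3, -10.8, 5.7, 0, 0, 47.6, 1, -23.2, -12.3, 6.5, 0, 0, 54.4, 1, -26, -13.8, 7.3, 0, 0, 61.2, 1, -28.9, -15.3, 8.1, 0, 0, 67.7, 1], newtons=40)

```text
clock: 1.63
tcp_pos: [0.4282, 0.2797, 0.1502]
orientation: [0.0, 0.709, 0.705, 0.0]
wrist_force: [0.7, -0.4, 0.6]
finger_gap: 0.0854
```

```bash
cat >> h.py <<'E'
def look(n,png=None,z=0.):
    "fit weight n from a wrist picture; returns xyz fit with z fixed"
    i=camera_info("wrist"); im=read_camera("wrist")
    if png: cv2.imwrite(png,im)
    for d in silhouettes("wrist","weight_"+n)[:3]:
        b,a=brass(im,d["box"]); x,r=fit(n,[(i,b)],z); print(n,"p",round(d["p"],2),d["box"],b,a,"xy",x.round(4),"res",r.round(1))
    return i
E
python3 - <<'E'
from h import *
print(get_state()["clock"],get_state()["tcp_pos"],yawnow())
look("third","pics/w1.png")
print(move([.427,.281,.10],0))
E
```

```text
1.6333 [0.42822934 0.27970925 0.15017883] -0.30649518693227357
third p 0.59 [268.7, 183.3, 32.6, 41.4] [268. 186. 301. 225.] 1029 xy [0.4281 0.2786] res [-0.  -1.6  0.   1.4]
third p 0.38 [251.6, 323.6, 49.5, 69.6] [255. 328. 300. 394.] 2496 xy [0.4203 0.1195] res [ 8.3  9.6 -8.7 -4.1]
(array([ 0.33, -0.26,  4.92]), array([-0. ,  0.1, -0.4]))
```

View pics/w1.png

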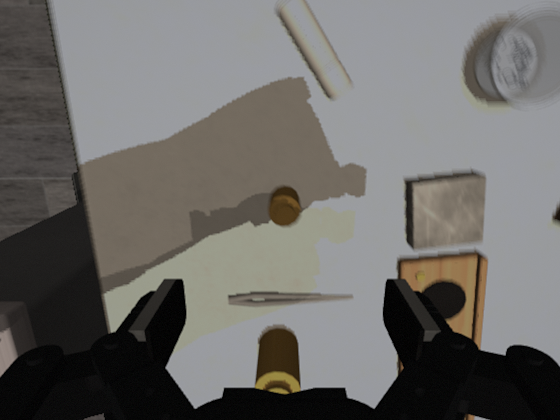

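send_rows(series=[0, 0.05, 4, 0, 0, 0, 1, 0.05, 0.05, 8, 0, 0, 0, 1, 0.1, 0.05, 11.5, 0, 0, 0, 1, 0.1, 0.05, 13.5, 0, 0, 0, 1, 0.1, 0.05, 14.5, 0, 0, 0, 1, 0.1, 0.05, 14.6, 0, 0, 0, 0.6, 0.1, 0.05, 14.6, 0, 0, 0, 0.4, 0.1, 0.05, 14.6, 0, 0, 0, 0.2, 0.1, 0.05, 14.6, 0, 0, 0, 0.1, 0.1, 0.05, 14.6, 0, 0, 0, 0.1], newtons=40)

```text
clock: 2.57
tcp_pos: [0.4291, 0.2827, 0.0059]
orientation: [0.0, 0.707, 0.707, 0.001]
wrist_force: [0.1, -0.3, 6.4]
finger_gap: 0.0257
```

```bash
python3 - <<'E'
from h import *
print(get_state()["clock"],get_state()["tcp_pos"],get_state()["finger_gap"])
im=read_camera("wrist"); cv2.imwrite("pics/w2.png",im)
print(get_state()["finger_gap"],get_state()["wrist_force"])
E
```

```text
2.5667 [0.4290536  0.28269871 0.00589402] 0.02566296572539558
0.025460187946389455 [-0.18868188 -0.10247782  4.65362702]
```

View pics/w2.png

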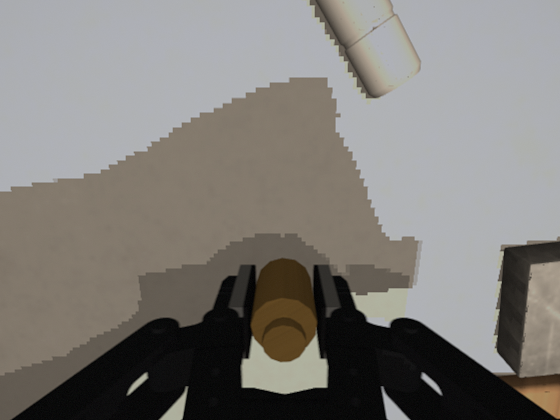

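```bash
cat >> h.py <<'E'
def held(n,png,dz=0.):
    "offset of held weight from TCP in world xy, from a wrist picture; underside at z=dz"
    i=camera_info("wrist"); s=get_state(); im=read_camera("wrist"); cv2.imwrite(png,im)
    b,a=brass(im,[240,240,90,130],0); x,r=fit(n,[(i,b)],dz)
    print("held",b,a,"xy",x.round(4),"res",r.round(1),"weight-tcp world",(x-s["tcp_pos"][:2]).round(4),"tcp",s["tcp_pos"].round(4),"gap",s["finger_gap"].round(4),"F",s["wrist_force"].round(1),"t",s["clock"])
    return x-s["tcp_pos"][:2]
E
python3 - <<'E'
from h import *
held("third","pics/w3.png")
s=get_state(); q=rot(s["orientation"]); c=R.from_euler('z',-0.1)
P=np.array([.5891,.0435])
print(move([*P,.12],-30), move([.4291,.2827,.12],0))
E
```

```text
Traceback (most recent call last):
  File "h.py", line 57, in held
    print("held",b,a,"xy",x.round(4),"res",r.round(1),"weight-tcp world",(x-s["tcp_pos"][:2]).round(4),"tcp",s["tcp_pos"].round(4),"gap",s["finger_gap"].round(4),"F",s["wrist_force"].round(1),"t",s["clock"])
                                                                                                                                         ^^^^^^^^^^^^^^^^^^^^^
AttributeError: 'float' object has no attribute 'round'
```

```bash
sed -i 's/s\["finger_gap"\].round(4)/s["finger_gap"]/' h.py
python3 - <<'E'
from h import *
held("third","pics/w3.png")
P=np.array([.5891,.0435])
print(move([*P,.12],-30), yawnow())
E
```

```text
held [250. 258. 317. 361.] 5374 xy [0.4283 0.2791] res [ 0.1 -1.1 -0.1  0.8] weight-tcp world [-0.0008 -0.0036] tcp [0.4291 0.2827 0.0061] gap 0.025073985577381035 F [-1.7 -0.1  6.3] t 2.6667
(array([-23.91,  16.02, -11.39]), array([ 0.1, -0.1, 30. ])) 0.0336997468801844
```

send_rows(series=[0, 0, -2, 0, 0, 0, 0.1, 0, 0, -5.5, 0, 0, 0, 0.1, -1.6, 1, -9, 0, 0, 2, 0.1, -4.6, 3.1, -11.4, 0, 0, 6, 0.1, -8, 5.5, -11.4, 0, 0, 11, 0.1, -11.5, 7.9, -11.4, 0, 0, 16, 0.1, -15, 10.3, -11.4, 0, 0, 21, 0.1, -18.5, 12.7, -11.4, 0, 0, 26, 0.1, -21.5, 14.8, -11.4, 0, 0, 29, 0.1, -23.2, 16, -11.4, 0, 0, 30, 0.1], newtons=40)

```text
clock: 3.55
tcp_pos: [0.5909, 0.0459, 0.1192]
orientation: [0.001, 0.867, 0.498, 0.001]
wrist_force: [1.0, 0.5, -2.4]
finger_gap: 0.0247
```

send_rows(series=[0, 0, 0, 0, 0, 0, 0.1, 0, 0, 0, 0, 0, 0, 0.1, 0, 0, 0, 0, 0, 0, 0.1])

```text
clock: 3.8
tcp_pos: [0.5874, 0.0503, 0.1184]
orientation: [-0.0, 0.866, 0.5, -0.0]
wrist_force: [-0.9, -0.5, -0.8]
finger_gap: 0.0247
```

```bash
python3 - <<'E'
from h import *
s=get_state();held("third","pics/w4.png",s["tcp_pos"][2]-.006)
i=camera_info("wrist")
for d in silhouettes("wrist","pad_1")[:5]:
    ys,xs=np.nonzero(d["pixels"]); print(round(d["p"],2),d["box"],xs.mean(),ys.mean(),ray(i,(xs.mean(),ys.mean()),.015))
print(yawnow())
E
```

```text
held [249. 240. 329. 360.] 6832 xy [0.5878 0.0481] res [ 6.2 13.1 -6.6 -2.4] weight-tcp world [ 0.0004 -0.0022] tcp [0.5874 0.0503 0.1184] gap 0.024692143337418235 F [-0.9 -0.5 -0.8] t 3.8
0.86 [132.8, 15.0, 63.4, 70.9] 163.93836712913554 51.389007470651016 [0.57439754 0.18687083 0.015     ]
0.78 [203.9, 112.6, 59.0, 61.2] 232.32478055367994 141.7430790006752 [0.58172271 0.11541608 0.015     ]
0.68 [260.9, 191.7, 59.7, 53.5] 291.53724053724056 219.94301994301995 [0.58908999 0.04370239 0.015     ]
0.55 [329.5, 263.4, 43.7, 46.3] 353.53177257525084 281.6978818283166 [ 0.60636631 -0.02704089  0.015     ]
-29.88742079513665
```

View pics/w4.png

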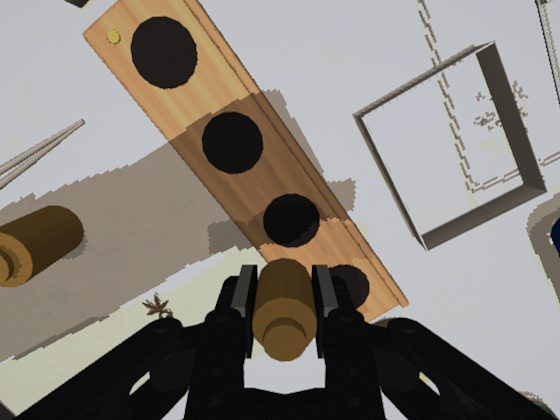

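send_rows(series=[-0.1, 0.45, 1.5, 0, 0, 0, 0.1, -0.15, 0.45, 4, 0, 0, 0, 0.1, -0.15, 0.45, 6.2, 0, 0, 0, 0.1, -0.15, 0.45, 7.8, 0, 0, 0, 0.1, -0.15, 0.45, 8.8, 0, 0, 0, 0.1, -0.15, 0.45, 9.2, 0, 0, 0, 0.1, -0.15, 0.45, 9.4, 0, 0, 0, 0.1, -0.15, 0.45, 9.4, 0, 0, 0, 0.1, -0.15, 0.45, 9.4, 0, 0, 0, 0.1])

```text
clock: 4.65
tcp_pos: [0.592, 0.0467, 0.0254]
orientation: [0.0, 0.866, 0.5, 0.001]
wrist_force: [0.3, -0.3, -1.7]
finger_gap: 0.0248
```

```bash
python3 - <<'E'
from h import *
held("third","pics/w5.png",.018)
i=camera_info("wrist")
print(proj(i,[[.589,.0436,.015]]))
E
```

```text
held [251. 257. 324. 369.] 6289 xy [0.5892 0.0401] res [ 3.6  5.1 -3.7 -2.3] weight-tcp world [-0.0028 -0.0066] tcp [0.592  0.0467 0.0254] gap 0.024762951823608492 F [ 0.3 -0.3 -1.7] t 4.65
[[282.47643412 277.65144539]]
```

View pics/w5.png

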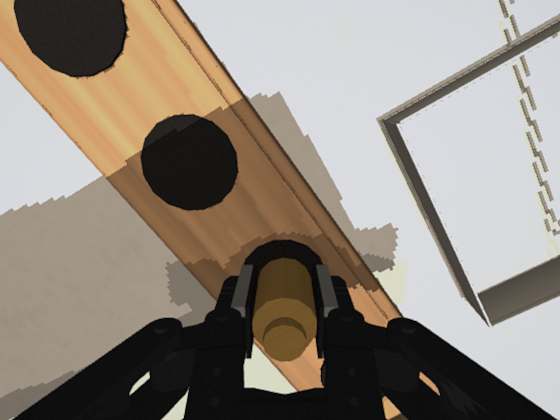

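send_rows(series=[0.05, -0.1, 0.1, 0, 0, 0, 0.1, 0.05, -0.1, 0.2, 0, 0, 0, 0.1, 0.05, -0.1, 0.3, 0, 0, 0, 0.1, 0.05, -0.1, 0.4, 0, 0, 0, 0.1, 0.05, -0.1, 0.45, 0, 0, 0, 0.1, 0.05, -0.1, 0.45, 0, 0, 0, 0.1, 0.05, -0.1, 0.45, 0, 0, 0, 0.1])

```text
clock: 5.28
tcp_pos: [0.5907, 0.0474, 0.0211]
orientation: [0.0, 0.866, 0.5, 0.0]
wrist_force: [-2.5, -0.5, 7.1]
finger_gap: 0.0252
```

send_rows(series=[0, 0, 0, 0, 0, 0, 0.33, 0, 0, 0, 0, 0, 0, 0.36, 0, 0, 0, 0, 0, 0, 0.4, 0, 0, 0, 0, 0, 0, 0.43, 0, 0, -0.5, 0, 0, 0, 0.43, 0, 0, -2, 0, 0, 0, 0.43, 0, 0, -5, 0, 0, 0, 0.43, 0, 0, -9, 0, 0, 0, 0.6, 0, 0, -12, 0, 0, 0, 1, 0, 0, -12, 0, 0, 0, 1])

```text
clock: 6.12
tcp_pos: [0.5947, 0.0473, 0.1473]
orientation: [0.003, 0.866, 0.5, 0.005]
wrist_force: [0.4, 0.2, 0.8]
finger_gap: 0.0713
```

```bash
python3 - <<'E'
from h import *
print(yawnow(),get_state()["tcp_pos"])
look("third","pics/w6.png",.015)
print(move([.4213,.125,.17],0), move([.4213,.125,.17],-30))
E
```

```text
-29.971338291993835 [0.59469843 0.04728997 0.14733308]
third p 0.61 [263.0, 192.9, 32.3, 45.6] [257. 195. 300. 244.] 1767 xy [0.588 0.043] res [ 3.8  1.8 -4.1 -1.7]
(array([ -1.8 , -18.65,  -2.89]), array([  0.2,  -0.1, -30. ])) (array([ -1.8 , -18.65,  -2.89]), array([ 0.2, -0.1,  0. ]))
```

View pics/w6.png

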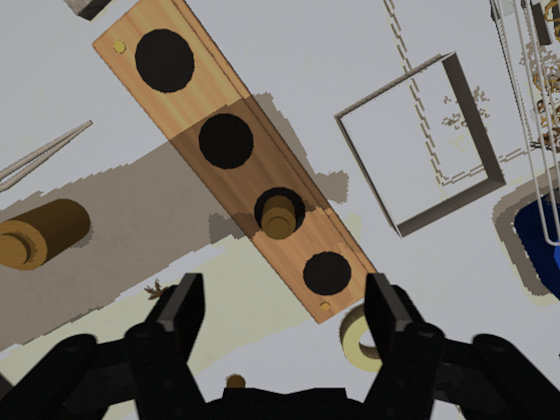

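send_rows(series=[-0.1, -1.5, -1, 0, 0, -2, 1, -0.4, -4.8, -2, 0, 0, -6, 1, -0.7, -8.5, -3, 0, 0, -11, 1, -1, -12, -3, 0, 0, -16, 1, -1.2, -15.5, -3, 0, 0, -21, 1, -1.4, -18, -3, 0, 0, -25, 1, -1.4, -18.75, -3, 0, 0, -25, 1, -1.4, -18.75, -3, 0, 0, -25, 1, -1.4, -18.75, -3, 0, 0, -25, 1], newtons=60)

```text
clock: 6.97
tcp_pos: [0.4215, 0.129, 0.1693]
orientation: [0.0, 0.737, 0.676, -0.0]
wrist_force: [-0.2, 0.3, -0.4]
finger_gap: 0.0855
```

```bash
python3 - <<'E'
from h import *
print(yawnow(),get_state()["tcp_pos"])
look("largest","pics/w7.png")
for p in ([.4213,.1293],):print(move([*p,.012],-5))
E
```

```text
-5.010591679725053 [0.4215072  0.12899121 0.16933557]
largest p 0.71 [260.6, 173.3, 49.5, 66.3] [259. 175. 309. 237.] 2545 xy [0.4208 0.1266] res [-0.8 -1.4  0.8  1.2]
(array([ 0.06, -0.13, 15.75]), array([ 0. ,  0. , -0.1]))
```

View pics/w7.png

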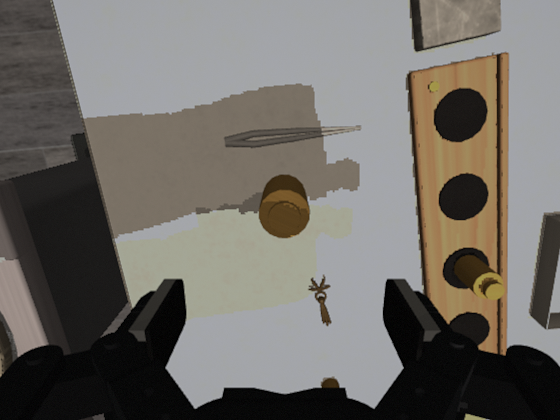

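send_rows(series=[-0.1, 0, 3, 0, 0, 0, 1, -0.22, -0.03, 7, 0, 0, 0, 1, -0.22, -0.03, 11, 0, 0, 0, 1, -0.22, -0.03, 14, 0, 0, 0, 1, -0.22, -0.03, 15.5, 0, 0, 0, 1, -0.22, -0.03, 15.7, 0, 0, 0, 0.7, -0.22, -0.03, 15.7, 0, 0, 0, 0.5, -0.22, -0.03, 15.7, 0, 0, 0, 0.3, -0.22, -0.03, 15.7, 0, 0, 0, 0.3, -0.22, -0.03, 15.7, 0, 0, 0, 0.3], newtons=60)

```text
clock: 7.9
tcp_pos: [0.4223, 0.1268, 0.0142]
orientation: [0.001, 0.737, 0.676, 0.001]
wrist_force: [-0.2, -0.9, 0.7]
finger_gap: 0.0385
```

```bash
sed -i 's/\[240,240,90,130\],0/[225,225,120,170],0/' h.py; python3 - <<'E'
from h import *
held("largest","pics/w8.png")
print(move([.5742,.1868,.15],-30),yawnow())
E
```

```text
held [226. 232. 342. 394.] 14499 xy [0.4218 0.1283] res [-0.8 -4.6  0.8  1.6] weight-tcp world [-0.0005  0.0014] tcp [0.4223 0.1268 0.0142] gap 0.038491090905548905 F [-0.2 -0.9  0.7] t 7.9
(array([  7.3 ,  14.65, -13.53]), array([ 0.2, -0.1, 25. ])) -4.991908721159109
```

send_rows(series=[0, 0, -1.5, 0, 0, 0, 0.3, 0, 0, -4.5, 0, 0, 0, 0.3, 0, 0, -8, 0, 0, 0, 0.3, 0.6, 1.2, -11, 0, 0, 3, 0.3, 1.8, 3.7, -12.5, 0, 0, 8, 0.3, 3.4, 6.8, -12.5, 0, 0, 13, 0.3, 5, 10, -12.5, 0, 0, 18, 0.3, 6.4, 12.8, -12.5, 0, 0, 23, 0.3, 7.1, 14.2, -12.5, 0, 0, 25, 0.3, 7.3, 14.6, -12.5, 0, 0, 25, 0.3])

```text
clock: 8.78
tcp_pos: [0.575, 0.1879, 0.1371]
orientation: [0.0, 0.866, 0.5, 0.001]
wrist_force: [0.2, -0.5, -6.5]
finger_gap: 0.0386
```

send_rows(series=[0, 0, 1, 0, 0, 0, 0.3, 0, 0, 3, 0, 0, 0, 0.3, 0, 0, 5, 0, 0, 0, 0.3, 0, 0, 6.5, 0, 0, 0, 0.3, 0, 0, 7, 0, 0, 0, 0.3, 0, 0, 7, 0, 0, 0, 0.3, 0, 0, 7, 0, 0, 0, 0.3])

```text
clock: 9.37
tcp_pos: [0.5715, 0.1866, 0.0678]
orientation: [-0.0, 0.866, 0.5, -0.001]
wrist_force: [0.6, -0.5, -6.9]
finger_gap: 0.0388
```

```bash
python3 - <<'E'
from h import *
s=get_state();held("largest","pics/w9.png",s["tcp_pos"][2]-.0135)
print(move([.5742,.1868,.033],-30),yawnow(),s["tcp_pos"],s["wrist_force"])
i=camera_info("wrist"); im=cv2.imread("pics/w9.png")
# predicted pad outline and weight outline (offset 0 from tcp)
t=np.linspace(0,6.28,50)
for c in proj(i,np.c_[.5742+.022*np.cos(t),.1868+.022*np.sin(t),0*t+.015]): cv2.circle(im,tuple(np.int32(c)),1,(0,255,0),-1)
x=s["tcp_pos"]
for z in (0,.06):
  for c in proj(i,np.c_[x[0]+.02*np.cos(t),x[1]+.02*np.sin(t),0*t+z+x[2]-.0135]): cv2.circle(im,tuple(np.int32(c)),1,(0,0,255),-1)
cv2.imwrite("pics/w9a.png",im)
E
```

```text
held [225. 225. 344. 394.] 16562 xy [0.5726 0.1891] res [ 0.1  0.1 -0.1 -0.1] weight-tcp world [0.0012 0.0025] tcp [0.5715 0.1866 0.0678] gap 0.038828129705110764 F [ 0.6 -0.5 -6.9] t 9.3667
(array([0.08, 0.15, 3.57]), array([ 0., -0.,  0.])) -29.96696629044148 [0.57146374 0.18661723 0.06777081] [ 0.57290214 -0.48248533 -6.85340376]
```

View pics/w9a.png

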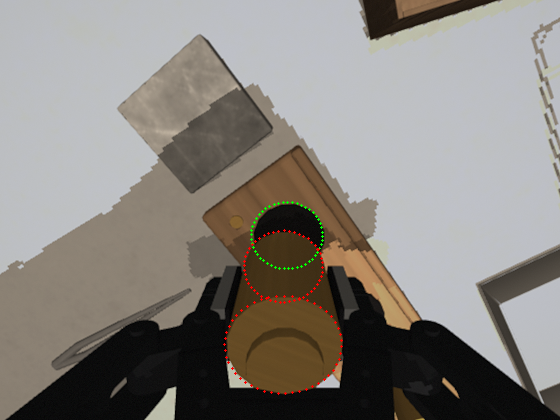

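send_rows(series=[0.1, 0.2, 1, 0, 0, 0, 0.3, 0.1, 0.2, 2, 0, 0, 0, 0.3, 0.1, 0.2, 2.8, 0, 0, 0, 0.3, 0.1, 0.2, 3.2, 0, 0, 0, 0.3, 0.1, 0.2, 3.4, 0, 0, 0, 0.3, 0.1, 0.2, 3.5, 0, 0, 0, 0.3, 0.1, 0.2, 3.6, 0, 0, 0, 0.3, 0.1, 0.2, 3.7, 0, 0, 0, 0.3, 0.1, 0.2, 3.75, 0, 0, 0, 0.3, 0.1, 0.2, 3.75, 0, 0, 0, 0.3])

```text
clock: 10.25
tcp_pos: [0.5748, 0.1868, 0.0305]
orientation: [0.0, 0.866, 0.5, 0.0]
wrist_force: [0.7, -0.2, -6.0]
finger_gap: 0.0387
```

send_rows(series=[0, -0.05, 0.1, 0, 0, 0, 0.3, 0, -0.05, 0.15, 0, 0, 0, 0.3, 0, -0.05, 0.2, 0, 0, 0, 0.3, 0, -0.05, 0.25, 0, 0, 0, 0.3, 0, -0.05, 0.25, 0, 0, 0, 0.3])

```text
clock: 10.67
tcp_pos: [0.5745, 0.1872, 0.0293]
orientation: [0.0, 0.866, 0.5, 0.001]
wrist_force: [-3.3, -0.9, 4.3]
finger_gap: 0.039
```

send_rows(series=[0, 0, 0, 0, 0, 0, 0.48, 0, 0, 0, 0, 0, 0, 0.52, 0, 0, 0, 0, 0, 0, 0.56, 0, 0, 0, 0, 0, 0, 0.6, 0, 0, -0.5, 0, 0, 0, 0.62, 0, 0, -2, 0, 0, 0, 0.65, 0, 0, -5, 0, 0, 0, 0.7, 0, 0, -9, 0, 0, 0, 0.8, 0, 0, -13, 0, 0, 0, 1, 0, 0, -14, 0, 0, 0, 1])

```text
clock: 11.5
tcp_pos: [0.5774, 0.1876, 0.1752]
orientation: [0.002, 0.866, 0.5, 0.005]
wrist_force: [1.2, 0.8, 1.8]
finger_gap: 0.0856
```

```bash
python3 - <<'E'
from h import *
look("largest","pics/w10.png",.015)
print(get_state()["tcp_pos"],move([.443,-.2755,.17],-30))
E
```

```text
largest p 0.76 [253.7, 176.5, 52.6, 66.7] [248. 170. 312. 248.] 4710 xy [0.5731 0.186 ] res [ 4.9  8.  -5.8 -3.1]
[0.57676635 0.18747984 0.17207423] (array([-4.679e+01,  1.154e+01,  3.000e-02]), array([ 0.3, -0.3,  0. ]))
```

View pics/w10.png

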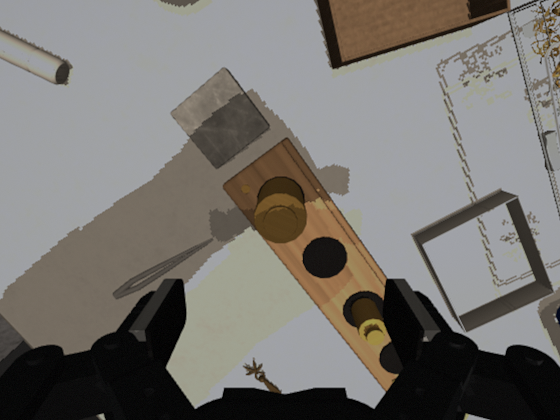

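send_rows(series=[-2, 0.5, 0, 0, 0, 0, 1, -5.5, 1.4, 0, 0, 0, 0, 1, -9.4, 2.35, 0, 0, 0, 0, 1, -13.3, 3.3, 0, 0, 0, 0, 1, -17.2, 4.3, 0, 0, 0, 0, 1, -21.1, 5.3, 0, 0, 0, 0, 1, -25, 6.3, 0, 0, 0, 0, 1, -28.9, 7.2, 0, 0, 0, 0, 1, -32.8, 8.2, 0, 0, 0, 0, 1, -36.7, 9.2, 0, 0, 0, 0, 1], newtons=55)

```text
clock: 12.43
tcp_pos: [0.4688, -0.1781, 0.1663]
orientation: [-0.001, 0.866, 0.5, -0.0]
wrist_force: [0.5, -0.8, 0.1]
finger_gap: 0.0854
```

send_rows(series=[-3.9, 1, 0, 0, 0, 0, 1, -7.5, 1.9, 0, 0, 0, 0, 1, -9.4, 2.4, 0, 0, 0, 0, 1, -9.9, 2.5, 0, 0, 0, 0, 1, -9.9, 2.5, 0, 0, 0, 0, 1, -9.9, 2.5, 0, 0, 0, 0, 1])

```text
clock: 12.93
tcp_pos: [0.4422, -0.2741, 0.1667]
orientation: [-0.001, 0.866, 0.5, -0.0]
wrist_force: [0.9, 0.1, 0.2]
finger_gap: 0.0856
```

```bash
python3 - <<'E'
from h import *
print(yawnow(),get_state()["tcp_pos"])
look("second","pics/w11.png")
print(move([.443,-.2755,.009],-30))
E
```

```text
-29.99581552530914 [ 0.44220287 -0.27414605  0.16670015]
(array([-0.18,  0.14, 15.82]), array([-0.1, -0. ,  0.1]))
```

View pics/w11.png

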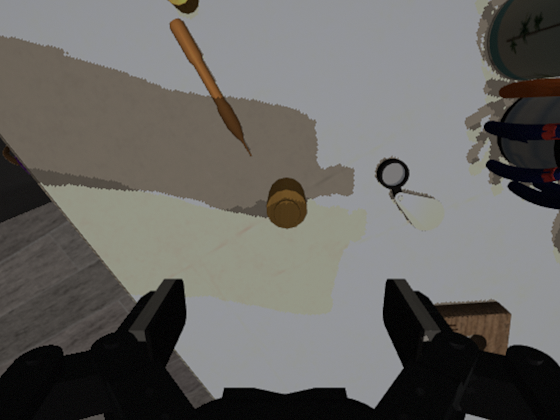

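```bash
python3 - <<'E'
from h import *
b,a=brass(cv2.imread("pics/w11.png"),[267,177,40,51]); x,r=fit("second",[(camera_info("wrist"),b)],0.); print(b,x,r.round(1),move([*x,.009],-30),get_state()["tcp_pos"])
E
```

```text
[266. 178. 306. 228.] [ 0.44279106 -0.27547575] [-0.6 -0.9  0.6  0.9] (array([-0.18,  0.12, 15.82]), array([-0.1, -0. ,  0.1])) [ 0.44278158 -0.27349116  0.16721161]
```

send_rows(series=[-0.1, 0.05, 3, 0, 0, 0, 1, -0.15, 0.1, 7, 0, 0, 0, 1, -0.15, 0.1, 11, 0, 0, 0, 1, -0.15, 0.1, 14, 0, 0, 0, 1, -0.15, 0.1, 15.6, 0, 0, 0, 1, -0.15, 0.1, 15.8, 0, 0, 0, 0.7, -0.15, 0.1, 15.8, 0, 0, 0, 0.45, -0.15, 0.1, 15.8, 0, 0, 0, 0.2, -0.15, 0.1, 15.8, 0, 0, 0, 0.2, -0.15, 0.1, 15.8, 0, 0, 0, 0.2], newtons=55)

```text
clock: 13.87
tcp_pos: [0.4441, -0.2775, 0.0118]
orientation: [0.001, 0.866, 0.5, 0.001]
wrist_force: [0.4, 1.5, 2.3]
finger_gap: 0.0321
```

send_rows(series=[0, 0, 0, 0, 0, 0, 0.2, 0, 0, 0, 0, 0, 0, 0.2])

```text
clock: 14.03
tcp_pos: [0.4441, -0.2775, 0.0118]
orientation: [0.001, 0.866, 0.5, 0.001]
wrist_force: [-0.3, 1.5, 5.9]
finger_gap: 0.032
```

```bash
python3 - <<'E'
from h import *
held("second","pics/w12.png")
print(move([.5817,.1153,.14],-30))
E
```

```text
held [240. 238. 328. 369.] 9062 xy [ 0.4439 -0.2768] res [-0.9 -0.6  0.9  0.6] weight-tcp world [-0.0002  0.0007] tcp [ 0.4441 -0.2775  0.0118] gap 0.03201504747844646 F [-0.3  1.5  5.9] t 14.0333
(array([ 40.91,  -7.66, -12.84]), array([ 0.2, -0. ,  0. ]))
```

send_rows(series=[0, 0, -1.5, 0, 0, 0, 0.2, 0, 0, -4.5, 0, 0, 0, 0.2, 0.5, -0.1, -8, 0, 0, 0, 0.2, 2.5, -0.5, -11.5, 0, 0, 0, 0.2, 5.5, -1, -12.8, 0, 0, 0, 0.2, 9, -1.7, -12.8, 0, 0, 0, 0.2, 12.5, -2.3, -12.8, 0, 0, 0, 0.2, 16, -3, -12.8, 0, 0, 0, 0.2, 19.5, -3.7, -12.8, 0, 0, 0, 0.2, 23, -4.3, -12.8, 0, 0, 0, 0.2])

```text
clock: 14.92
tcp_pos: [0.5206, -0.0545, 0.1384]
orientation: [0.0, 0.866, 0.5, 0.0]
wrist_force: [0.1, -0.7, -3.8]
finger_gap: 0.0319
```

send_rows(series=[3.5, -0.7, 0, 0, 0, 0, 0.2, 7, -1.3, 0, 0, 0, 0, 0.2, 10.5, -2, 0, 0, 0, 0, 0.2, 14, -2.7, 0, 0, 0, 0, 0.2, 16.5, -3.1, 0, 0, 0, 0, 0.2, 17.6, -3.3, 0, 0, 0, 0, 0.2, 17.8, -3.4, 0, 0, 0, 0, 0.2, 17.8, -3.4, 0, 0, 0, 0, 0.2, 17.8, -3.4, 0, 0, 0, 0, 0.2])

```text
clock: 15.67
tcp_pos: [0.5794, 0.114, 0.1378]
orientation: [0.0, 0.866, 0.5, -0.0]
wrist_force: [0.4, -0.8, -4.7]
finger_gap: 0.032
```

```bash
python3 - <<'E'
from h import *
s=get_state(); print(s["tcp_pos"],s["finger_gap"],move([.5815,.1149,.031],-30,s))
E
```

```text
[0.57944203 0.1139761  0.13776639] 0.031977738821330925 (array([ 0.19,  0.14, 10.68]), array([-0. ,  0.1, -0. ]))
```

send_rows(series=[0.1, 0.1, 2, 0, 0, 0, 0.2, 0.18, 0.14, 4.5, 0, 0, 0, 0.2, 0.18, 0.14, 7, 0, 0, 0, 0.2, 0.18, 0.14, 9, 0, 0, 0, 0.2, 0.18, 0.14, 10, 0, 0, 0, 0.2, 0.18, 0.14, 10.4, 0, 0, 0, 0.2, 0.18, 0.14, 10.6, 0, 0, 0, 0.2, 0.18, 0.14, 10.6, 0, 0, 0, 0.2, 0.18, 0.14, 10.6, 0, 0, 0, 0.2])

```text
clock: 16.42
tcp_pos: [0.5833, 0.1156, 0.0332]
orientation: [0.001, 0.866, 0.5, 0.001]
wrist_force: [0.4, 0.6, -3.7]
finger_gap: 0.0317
```

```bash
python3 - <<'E'
from h import *
s=get_state();print(move([.5815,.1149,.0268],-30,s)); held("second","pics/w13.png",s["tcp_pos"][2]-.0118)
i=camera_info("wrist"); im=cv2.imread("pics/w13.png")
t=np.linspace(0,6.28,50)
for c in proj(i,np.c_[.5817+.022*np.cos(t),.1153+.022*np.sin(t),0*t+.015]): cv2.circle(im,tuple(np.int32(c)),1,(0,255,0),-1)
x=s["tcp_pos"]
for z in (0,.048):
  for c in proj(i,np.c_[x[0]+.0165*np.cos(t),x[1]+.0165*np.sin(t),0*t+z+x[2]-.0118]): cv2.circle(im,tuple(np.int32(c)),1,(0,0,255),-1)
cv2.imwrite("pics/w13a.png",im)
E
```

```text
(array([-0.15, -0.12,  0.64]), array([ 0.1, -0.1, -0. ]))
held [240. 238. 333. 389.] 9959 xy [0.5801 0.1093] res [ 2.4 13.7 -2.5 -2.3] weight-tcp world [-0.0032 -0.0063] tcp [0.5833 0.1156 0.0332] gap 0.03173533525255635 F [ 0.4  0.6 -3.7] t 16.4167
```

View pics/w13a.png

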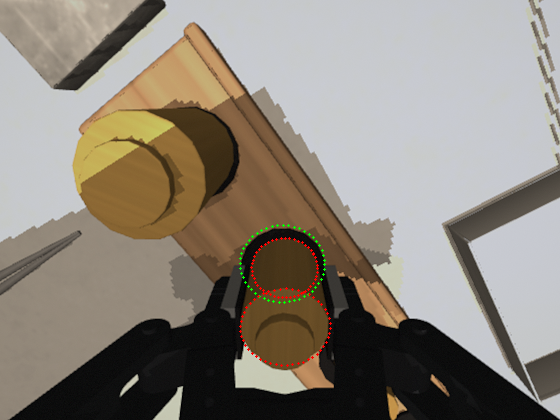

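send_rows(series=[-0.1, -0.1, 0.15, 0, 0, 0, 0.2, -0.1, -0.1, 0.3, 0, 0, 0, 0.2, -0.1, -0.1, 0.4, 0, 0, 0, 0.2, -0.1, -0.1, 0.48, 0, 0, 0, 0.2, -0.1, -0.1, 0.54, 0, 0, 0, 0.2, -0.1, -0.1, 0.58, 0, 0, 0, 0.2, -0.1, -0.1, 0.6, 0, 0, 0, 0.2, -0.1, -0.1, 0.6, 0, 0, 0, 0.2])

```text
clock: 17.13
tcp_pos: [0.5808, 0.1156, 0.0268]
orientation: [0.0, 0.866, 0.5, 0.0]
wrist_force: [-3.6, -0.5, 6.1]
finger_gap: 0.0316
```

Contact (-4 N to +6 N). Release.

send_rows(series=[0, 0, 0, 0, 0, 0, 0.4, 0, 0, 0, 0, 0, 0, 0.44, 0, 0, 0, 0, 0, 0, 0.48, 0, 0, 0, 0, 0, 0, 0.52, 0, 0, -0.5, 0, 0, 0, 0.53, 0, 0, -2, 0, 0, 0, 0.55, 0, 0, -5, 0, 0, 0, 0.6, 0, 0, -9, 0, 0, 0, 0.8, 0, 0, -13, 0, 0, 0, 1, 0, 0, -13, 0, 0, 0, 1])

```text
clock: 17.97
tcp_pos: [0.5854, 0.1158, 0.1649]
orientation: [0.003, 0.866, 0.5, 0.006]
wrist_force: [1.8, 0.3, 1.4]
finger_gap: 0.0841
```

```bash
python3 - <<'E'
from h import *
s=get_state();print(s["tcp_pos"]);look("second","pics/w14.png",.015)
print(move([.4536,-.0985,.13],-40))
E
```

```text
[0.58543196 0.11582296 0.16486339]
second p 0.6 [254.1, 183.7, 43.8, 56.8] [248. 178. 303. 246.] 3381 xy [0.5773 0.114 ] res [ 5.1  8.7 -6.2 -3.5]
(array([-25.  ,  -0.49,   2.78]), array([ 0.3, -0.2, 10. ]))
```

send_rows(series=[-2, 0, 0, 0, 0, 2, 1, -5.5, 0, 0, 0, 0, 4, 1, -9.4, -0.1, 0, 0, 0, 6, 1, -13.3, -0.1, 0, 0, 0, 8, 1, -17.2, -0.2, 0.5, 0, 0, 10, 1, -21, -0.3, 1.5, 0, 0, 10, 1, -24, -0.3, 2.4, 0, 0, 10, 1, -24.9, -0.3, 2.6, 0, 0, 10, 1, -24.9, -0.3, 2.6, 0, 0, 10, 1, -24.9, -0.3, 2.6, 0, 0, 10, 1], newtons=30)

```text
clock: 18.9
tcp_pos: [0.4533, -0.0986, 0.1291]
orientation: [-0.001, 0.907, 0.422, -0.0]
wrist_force: [0.3, -0.3, 0.3]
finger_gap: 0.0856
```

```bash
python3 - <<'E'
from h import *
s=get_state();print(s["tcp_pos"],yawnow());look("smallest","pics/w15.png")
print(move([.4536,-.0985,.003],-40))
E
```

```text
[ 0.45330902 -0.09857902  0.12908632] -40.061366630686194
smallest p 0.94 [274.7, 191.1, 20.0, 34.7] [273. 194. 298. 231.] 772 xy [ 0.4518 -0.1012] res [-0.7  1.7  0.7 -1.4]
(array([-0.1 , -0.02, 12.67]), array([-0. , -0. ,  0.1]))
```

View pics/w15.png

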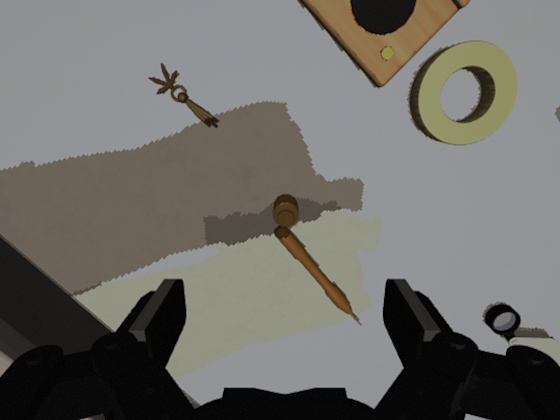

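```bash
python3 - <<'E'
from h import *
i=camera_info("wrist")
for b in ([274,192,297,227],[274,193,297,228]): print(fit("smallest",[(i,np.array(b,float))],0.))
im=cv2.imread("pics/w15.png"); c=cv2.resize(im[180:245,250:330],None,fx=8,fy=8,interpolation=0)
b=bbox(proj(i,pts("smallest")+[.4525,-.1,0])); print(b)
t=np.linspace(0,6.28,60)
for r,z in((.01,0),(.01,.026),(.006,.036)):
  for p in proj(i,np.c_[.4525+r*np.cos(t),-.1+r*np.sin(t),0*t+z]): cv2.circle(c,tuple(np.int32((p-[250,180]+.5)*8)),2,(0,0,255),-1)
cv2.imwrite("pics/w15c.png",c)
E
```

```text
(array([ 0.45459437, -0.09882705]), array([-1.71908392,  0.6688484 ,  1.71392263, -0.59902789]))
(array([ 0.45406294, -0.0994614 ]), array([-1.70609441,  0.6492297 ,  1.7010359 , -0.58195841]))
[271.19222685 195.32467704 297.55430443 229.15591149]
```

View pics/w15c.png

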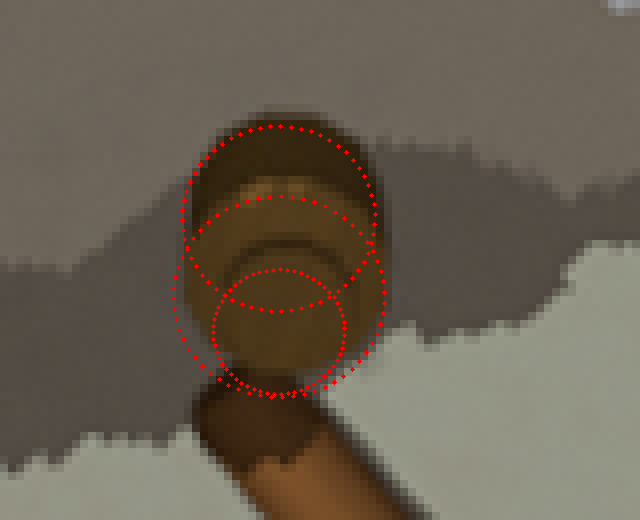

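send_rows(series=[0.1, 0.05, 3, 0, 0, 0, 1, 0.12, 0.07, 6.5, 0, 0, 0, 1, 0.12, 0.07, 9.5, 0, 0, 0, 1, 0.12, 0.07, 11.5, 0, 0, 0, 0.7, 0.12, 0.07, 12.3, 0, 0, 0, 0.5, 0.12, 0.07, 12.5, 0, 0, 0, 0.4, 0.12, 0.07, 12.5, 0, 0, 0, 0.3, 0.12, 0.07, 12.5, 0, 0, 0, 0.15, 0.12, 0.07, 12.5, 0, 0, 0, 0.05, 0.12, 0.07, 12.5, 0, 0, 0, 0.05], newtons=30)

```text
clock: 19.83
tcp_pos: [0.4566, -0.0986, 0.0062]
orientation: [0.001, 0.906, 0.423, 0.001]
wrist_force: [0.2, -0.6, 3.0]
finger_gap: 0.0188
```

send_rows(series=[0, 0, 0, 0, 0, 0, 0.05, 0, 0, 0, 0, 0, 0, 0.05])

```text
clock: 20.0
tcp_pos: [0.4566, -0.0986, 0.0062]
orientation: [0.001, 0.906, 0.423, 0.001]
wrist_force: [0.3, 1.1, 6.9]
finger_gap: 0.0188
```

```bash
python3 - <<'E'
from h import *
x=held("smallest","pics/w16.png")
t=np.radians(50); print("tool x off",x@[np.cos(t),np.sin(t)],"y",x@[np.sin(t),-np.cos(t)])
print(move([.5967,-.0281,.11],-40))
i=camera_info("wrist"); s=get_state()
for k in (0,-.003): 
  p=s["tcp_pos"]+k*np.array([np.cos(t),np.sin(t),0]); p[2]=0; print(k,bbox(proj(i,pts("smallest")+p)))
E
```

```text
held [261. 263. 317. 382.] 3970 xy [ 0.443  -0.1174] res [ 4.9 35.  -5.  -3. ] weight-tcp world [-0.0136 -0.0188] tcp [ 0.4566 -0.0986  0.0062] gap 0.018754427381049987 F [0.3 1.1 6.9] t 20.0
tool x off -0.023181481787045422 y 0.0016471180971342637
(array([ 14.42,   6.24, -10.33]), array([ 0.2, -0.1,  0. ]))
0 [260.94621994 255.28506542 309.30356029 331.22939154]
-0.003 [261.10588744 261.01861244 309.15219759 337.69253313]
```

send_rows(series=[0, 0, -1.5, 0, 0, 0, 0.05, 0, 0, -4.5, 0, 0, 0, 0.05, 0.5, 0.2, -8, 0, 0, 0, 0.05, 2.5, 1.1, -10.3, 0, 0, 0, 0.05, 5.5, 2.4, -10.3, 0, 0, 0, 0.05, 9, 3.9, -10.3, 0, 0, 0, 0.05, 12, 5.2, -10.3, 0, 0, 0, 0.05, 13.8, 6, -10.3, 0, 0, 0, 0.05, 14.4, 6.2, -10.3, 0, 0, 0, 0.05, 14.4, 6.2, -10.3, 0, 0, 0, 0.05])

```text
clock: 20.88
tcp_pos: [0.5959, -0.0271, 0.1075]
orientation: [0.0, 0.906, 0.423, -0.0]
wrist_force: [-0.6, 0.4, -0.4]
finger_gap: 0.019
```

send_rows(series=[0.2, 0.1, 1.5, 0, 0, 0, 0.05, 0.2, 0.1, 4, 0, 0, 0, 0.05, 0.2, 0.1, 5.5, 0, 0, 0, 0.05, 0.2, 0.1, 6, 0, 0, 0, 0.05, 0.2, 0.1, 6, 0, 0, 0, 0.05, 0.2, 0.1, 6, 0, 0, 0, 0.05])

```text
clock: 21.38
tcp_pos: [0.5965, -0.0274, 0.0483]
orientation: [-0.0, 0.906, 0.422, -0.0]
wrist_force: [0.2, -0.2, -0.2]
finger_gap: 0.0189
```

```bash
python3 - <<'E'
from h import *
s=get_state(); i=camera_info("wrist"); im=read_camera("wrist"); cv2.imwrite("pics/w17.png",im)
for d in silhouettes("wrist","weight_smallest")[:2]: print(d["p"],d["box"])
t=np.radians(50); ux=np.array([np.cos(t),np.sin(t),0]); a=np.linspace(0,6.28,60)
p=s["tcp_pos"]-.003*ux-[0,0,.0062]; print(s["tcp_pos"],s["finger_gap"],bbox(proj(i,pts("smallest")+p)))
tgt=np.array([.5967,-.0281,.0212])+.003*ux; print(move(tgt,-40,s))
for c in proj(i,np.c_[.5967+.022*np.cos(a),-.0281+.022*np.sin(a),0*a+.015]): cv2.circle(im,tuple(np.int32(c)),1,(0,255,0),-1)
for r,z in((.01,0),(.01,.026)):
  for c in proj(i,p+np.c_[r*np.cos(a),r*np.sin(a),0*a+z]): cv2.circle(im,tuple(np.int32(c)),0,(0,0,255),-1)
cv2.imwrite("pics/w17a.png",cv2.resize(im[120:420,100:460],None,fx=2,fy=2))
E
```

```text
0.69 [261.6, 262.3, 44.3, 72.2]
0.66 [149.0, 121.1, 80.0, 85.8]
[ 0.59650524 -0.027373    0.04831466] 0.01887125881963572 [261.01121252 261.00903822 309.05844466 337.80957761]
(array([0.26, 0.06, 2.71]), array([-0.,  0., -0.]))
```

View pics/w17a.png

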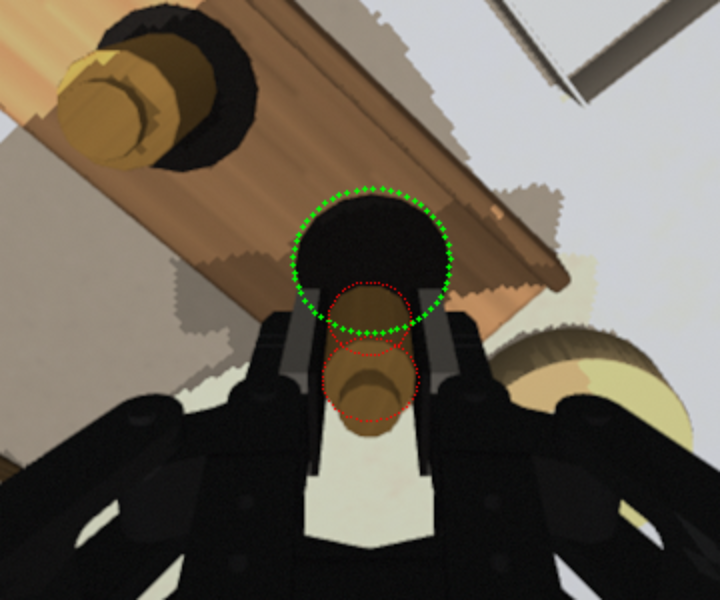

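send_rows(series=[0.1, 0.05, 0.8, 0, 0, 0, 0.05, 0.18, 0.05, 1.5, 0, 0, 0, 0.05, 0.18, 0.05, 2, 0, 0, 0, 0.05, 0.18, 0.05, 2.2, 0, 0, 0, 0.05, 0.18, 0.05, 2.35, 0, 0, 0, 0.05, 0.18, 0.05, 2.45, 0, 0, 0, 0.05, 0.18, 0.05, 2.52, 0, 0, 0, 0.05, 0.18, 0.05, 2.58, 0, 0, 0, 0.05, 0.18, 0.05, 2.6, 0, 0, 0, 0.05, 0.18, 0.05, 2.6, 0, 0, 0, 0.05])

```text
clock: 22.32
tcp_pos: [0.5988, -0.0258, 0.0219]
orientation: [0.0, 0.906, 0.423, 0.0]
wrist_force: [-0.6, 0.5, -1.8]
finger_gap: 0.0188
```

send_rows(series=[0, 0, 0.04, 0, 0, 0, 0.05, 0, 0, 0.08, 0, 0, 0, 0.05, 0, 0, 0.12, 0, 0, 0, 0.05, 0, 0, 0.12, 0, 0, 0, 0.05])

```text
clock: 22.65
tcp_pos: [0.5989, -0.0258, 0.0213]
orientation: [0.0, 0.906, 0.423, 0.0]
wrist_force: [-1.8, -0.0, 3.7]
finger_gap: 0.0186
```

Contact at the expected height; release.

send_rows(series=[0, 0, 0, 0, 0, 0, 0.24, 0, 0, 0, 0, 0, 0, 0.28, 0, 0, 0, 0, 0, 0, 0.31, 0, 0, 0, 0, 0, 0, 0.35, 0, 0, -0.5, 0, 0, 0, 0.36, 0, 0, -2, 0, 0, 0, 0.4, 0, 0, -5, 0, 0, 0, 0.5, 0, 0, -9, 0, 0, 0, 0.8, 0, 0, -13, 0, 0, 0, 1, 0, 0, -13, 0, 0, 0, 1])

```text
clock: 23.48
tcp_pos: [0.6033, -0.0265, 0.1597]
orientation: [0.004, 0.906, 0.423, 0.006]
wrist_force: [1.9, -0.2, 0.5]
finger_gap: 0.077
```

send_rows(series=[0, -3, -1, 0, 0, 0, 1, 0, -7, -3, 0, 0, 0, 1, 0, -10, -3, 0, 0, 0, 1, 0, -12, -3, 0, 0, 0, 1, 0, -12, -3, 0, 0, 0, 1, 0, -12, -3, 0, 0, 0, 1])

```text
clock: 23.98
tcp_pos: [0.5063, 0.0519, 0.1812]
orientation: [0.0, 0.906, 0.424, 0.001]
wrist_force: [0.5, -0.3, -0.6]
finger_gap: 0.0853
```

```bash
python3 - <<'E'
from h import *
print(get_state()["tcp_pos"],get_state()["clock"])
P=dict(largest=(.5742,.1868),second=(.5817,.1153),third=(.589,.0436),smallest=(.5967,-.0281)); out=[]
a=np.linspace(0,6.28,80)
for cam,(y,x,f) in dict(wrist=(0,0,1),side=(160,150,3)).items():
    i=camera_info(cam); im=read_camera(cam); w,h=(560,420) if f==1 else (186,140)
    c=cv2.resize(im[y:y+h,x:x+w],(560,420),interpolation=cv2.INTER_CUBIC)
    for n,p in P.items():
        D,hh,d,H=[v/1e3 for v in W[n]]
        for r,z in((D/2,.015),(D/2,.015+hh),(.022,.015)):
            for q in proj(i,np.c_[p[0]+r*np.cos(a),p[1]+r*np.sin(a),0*a+z]): cv2.circle(c,tuple(np.int32((q-[x,y])*f)),0,(0,255,0) if r==.022 else (0,0,255),-1)
    out.append(c)
cv2.imwrite("pics/fin.png",cv2.resize(np.hstack(out),(800,300),interpolation=cv2.INTER_AREA)); cv2.imwrite("pics/finbig.png",out[0])
for n in P:
    for cam in("wrist","side"):
        i=camera_info(cam)
        for d in silhouettes(cam,"weight_"+n)[:2]:
            b=np.array(d["box"]);b[2:]+=b[:2]; print(n,cam,round(d["p"],2),b.round(),bbox(proj(i,pts(n)+[*P[n],.015])).round())
E
```

```text
[0.50633092 0.05194189 0.18124055] 23.9833
largest wrist 0.74 [200.   0. 266.  39.] [195. -47. 264.  42.]
largest side 0.68 [206. 209. 222. 245.] [204. 208. 225. 246.]
largest side 0.53 [244. 214. 245. 223.] [204. 208. 225. 246.]
second side 0.62 [216. 203. 231. 234.] [217. 202. 233. 232.]
third wrist 0.8 [350. 125. 387. 162.] [346. 126. 387. 163.]
third side 0.62 [203. 208. 226. 244.] [229. 197. 241. 219.]
smallest wrist 0.74 [405. 184. 434. 213.] [402. 185. 436. 215.]
smallest wrist 0.58 [279.  69. 330. 111.] [402. 185. 436. 215.]
```

View pics/fin.png

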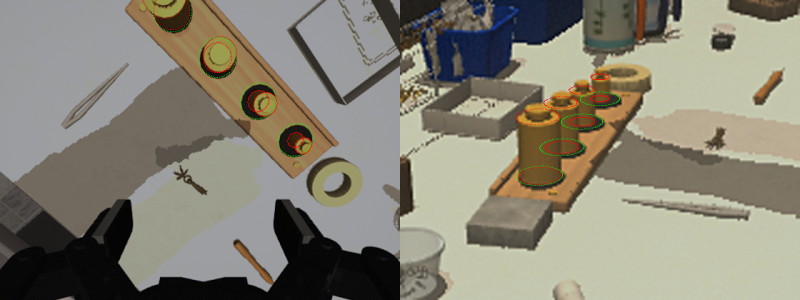

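```bash
python3 -c "
from workcell import *
print(hand_in())"
```

```text
the job is handed in; nothing more can be done
None
```

All four weights are back on the stand and the job is handed in. The order is largest on pad 1 next to the steel block, then second on pad 2, third on pad 3 and smallest on pad 4. I lowered each one until the wrist force showed light contact (about 4–7 N), then released it. The robot clock was at about 24 s at my last reading before hand-in, against the limit of 112 s.

**Last checks:** The final wrist and side pictures show all four upright on their pads. The gripper was clear of everything, about 0.18 m above the table. Most network boxes match the weight outlines I predicted for each pad centre within 2–5 pixels, roughly 2–3 mm.

**Checks that failed or disagreed:**
- The side view mislabelled the largest weight as the third, and the wrist view labelled another weight as the smallest. The pictures themselves are clear, so I ignored these.
- My colour-based measurement of held and placed weights was unreliable over the wooden stand. There I relied on outlines drawn over the picture instead.
- After release, that measurement put the second weight about 4 mm off its pad centre, with large fit errors. The final pictures do not show such an offset.
- The top camera's y positions differed from the wrist camera's by 1–2.5 mm. I used the wrist values.

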